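Fit and lock the matching adapter plate on the coded mounting stand

TASK

One of the three blue adapter plates is coded for the pins of the mounting stand, but the keyholes and slot are underneath: find it by trying the plates over the pins, front end to front end, until one drops fully down flush on the stand. Then slide it towards the stand's yellow-marked front as far as it goes, so that the pin heads lock it (fingertips pressed on its top can drag it), and let go. Leave the two other plates lying flat on the worktop, the right way up, and do not disturb the casts, jars, wax ring and bottle around.

Things in the scene. Friction and masses are not known exactly. Their poses are not given: they have to be found in the camera images.
- plate_a_center (a point): blue metal plate 90x60x16 mm (x, y, z), 0.15 to 0.3 kg, flat on the worktop; this point is its centre, 8 mm above its underside. Front (yellow line, round corners) along its own -x; long sides straight from x = -35 to +45 mm. Underneath: two keyholes alike on all plates and a coding slot, in another place on each plate; none shows from above
- plate_b_center (a point): another plate, same size, axes and looks as plate_a; its coding slot lies elsewhere
- plate_c_center (a point): another plate, same size, axes and looks as plate_a; its coding slot lies elsewhere
- stand_seat (a point): fixed mounting stand: grey foot 112x92 mm, 14 mm high with its screws; aluminium top 96x52 mm (x, y), upper face 30 mm above the worktop, slippery (friction 0.2). This point is the middle of the upper face; z up, its front (yellow line) along -x, roughly towards the robot. A locked plate has its underside on this face, its axes parallel and its centre over this point
- stand_drop (a point): point of the stand's upper face 12 mm behind stand_seat (its +x), same axes. A plate drops over the pins with its centre over this point, axes parallel (about 2 mm of play each way), down to the upper face; it then slides 12 mm along -x to a stop, under the pin heads. Fingertips pressed on its top with 10 to 15 N drag it along
- pin_front (a point): top of the front one of two alike steel pins with heads, at x = -16 mm from stand_seat on the centre line: head 11 mm across, top 10 mm above the upper face, neck 6 mm across. A plate that is out of place stops on the heads, 10 mm above the face
- pin_rear (a point): top of the rear pin, at x = +26 mm from stand_seat
- code_pin: fixed brass coding pin, 7 mm across and 6 mm high, origin at its foot on the upper face; it stands in one of three bores (x, y from stand_seat: -10, +19; +18, +19; +3, -19 mm), the others are plugged flush. A plate of the wrong coding takes the pin heads but stops on this pin, 6 mm above the face
- powder_jar: white plastic powder jar with a pink lid, 39 mm across, 44 mm high; loose, a bystander; origin at the centre of its underside
- sprue_ring: red wax former ring, 51 mm across, with an upright sprue, 49 mm high; loose, a bystander; origin at the centre of its underside
- clay_jar: white plastic powder jar with an orange-brown lid, 39 mm across, 38 mm high; loose, a bystander; origin at the centre of its underside
- pink_cast: pink plaster dental cast, 64x61x31 mm; loose, a bystander; origin at the centre of its underside
- plug_cast: dental cast on a white base with a blue plug, 65x67x34 mm; loose, a bystander; origin at the centre of its underside
- bottle: small cream plastic bottle with a white cap, 39 mm across, 86 mm high; loose, a bystander; origin at the centre of its underside
- ochre_cast: ochre dental cast, 64x63x37 mm; loose, a bystander; origin at the centre of its underside
- sawn_cast: dental cast with white teeth on a white base, 58x63x34 mm; loose, a bystander; origin at the centre of its underside

How it is judged:
At the end, for the whole second after the job is handed in: One plate is locked: underside on the stand's upper face (within 1.5 mm, level), pulled to the stop, centre over the stand's middle within 3 mm along and 4 mm across. The other two lie flat on the worktop (within 3 mm of lying height, right way up); bystanders as they stood (((x of plate_a_center in the frame of stand_seat between -0.003 and 0.003 m and y of plate_a_center in the frame of stand_seat between -0.004 and 0.004 m and z of plate_a_center in the frame of stand_seat between 0.005 and 0.0095 m and angle between plate_a_center's own z axis and vertical below 0.04 rad and height (world z) of plate_b_center between 0.005 and 0.011 m and angle between each of plate_b_center, plate_c_center's own z axis and vertical below 0.05 rad and height (world z) of plate_c_center between 0.005 and 0.011 m) or (x of plate_b_center in the frame of stand_seat between -0.003 and 0.003 m and y of plate_b_center in the frame of stand_seat between -0.004 and 0.004 m and z of plate_b_center in the frame of stand_seat between 0.005 and 0.0095 m and angle between plate_b_center's own z axis and vertical below 0.04 rad and height (world z) of plate_a_center between 0.005 and 0.011 m and angle between each of plate_a_center, plate_c_center's own z axis and vertical below 0.05 rad and height (world z) of plate_c_center between 0.005 and 0.011 m) or (x of plate_c_center in the frame of stand_seat between -0.003 and 0.003 m and y of plate_c_center in the frame of stand_seat between -0.004 and 0.004 m and z of plate_c_center in the frame of stand_seat between 0.005 and 0.0095 m and angle between plate_c_center's own z axis and vertical below 0.04 rad and height (world z) of plate_a_center between 0.005 and 0.011 m and angle between each of plate_a_center, plate_b_center's own z axis and vertical below 0.05 rad and height (world z) of plate_b_center between 0.005 and 0.011 m))); the robot touches nothing.
It fails at once if a bystander is pushed more than 20 mm or tipped over (distance of any of powder_jar, sprue_ring, clay_jar, pink_cast, plug_cast, bottle, ochre_cast, sawn_cast from where it was at the start of the episode above 0.02 m or angle between any of powder_jar, sprue_ring, clay_jar, pink_cast, plug_cast, bottle, ochre_cast, sawn_cast's own z axis and vertical above 0.35 rad).
It also fails if it takes over 72 s, if anything falls off the work surface, if the arm or the gripper's body presses on something with over 40 N, if the wrist force passes 120 N, or if a joint passes its speed limit or range.

ROBOT

A 6-joint arm with a two-finger parallel gripper is mounted at the origin on a cart in front of the work surface, level with it; the furniture and walls round the work are solid. World frame = base frame: x ahead of the robot, y to its left, z up, the work surface at z = 0. Lengths are in m, angles in rad, forces in N, time in s.
With the tool pointing down it reaches from about 0.35 to 0.975 m from the base axis. Payload 4.9 kg.
Tool frame: the origin (TCP) lies midway between the tips of the shut fingers; the grasp point (between the pads) lies 19 mm behind it; z points along the fingers, y is the line along which they close (so a half turn about z gives the same grasp; the last joint's range is limited). The gripper opens to 85 mm and grips with 20 to 120 N. Pads are 22 mm wide; open, the fingers measure 114 mm over their backs; the gripper's body (76 mm by 85 mm) begins 54 mm behind the grasp point. The pads swing forward as they close: fully open they stand 13 mm farther back than shut.
Start: joints at [-0.119, 0.053, 1.613, -0, 1.476, -0.119], TCP at [0.625, 0, 0.231] pointing down, gripper open.
Joint ranges: [-3.01, 3.01], [-1.01, 2.22], [0.06, 2.58], [-1.02, 4.17], [0.09, 2.62], [-3.14, 3.14]. Speed limits (rad/s): [2.57, 2.57, 3.14, 3.14, 3.14, 3.14].

INTERFACE

Orientations are given as a rotation vector (axis times angle).
In Python, from station import telemetry, optics, ctrl gives the robot as it stands.
- The arm moves only by the shell command python3 -m pendant 'ROWS' [FORCE]. ROWS is JSON, one flat list of numbers, 7 for each row, row after row: the turn, a rotation vector about the tool's x, y, z as a fraction of full scale, then the shift along the tool's x, y, z as a fraction of full scale, then the opening, from 0 (shut) to 1 (fully open). In form: [ax, ay, az, tx, ty, tz, fingers, ax, ay, az, tx, ty, tz, fingers, ...]. A call has 1 to 12 rows; each row is the pose to reach, as a shift and turn from the pose commanded when the call began, along the tool's axes at that moment; what a row does not reach only later rows make up. Full scale, the value 1, is 300 mm for a shift and 30 degrees for a turn. A row lasts 1/8 s, in which the tool goes at most 62.5 mm and 10.7 degrees, less where a joint would pass 70% of its speed; a pose out of reach is approached as far as the arm can. A call with a number of a shift or a turn outside -1 to 1 is refused whole. A call with a gripper value outside its range is refused whole. The fingers move at their own pace and stop on an object; FORCE is the grip in N (left out, the last holds). Time passes only in rows, so rows that repeat a pose let the fingers close. It gives the time, the measured TCP pose, the force, the opening and the grip force at its end, in the units of the state.
- telemetry.get_obs(): the state, without advancing time (a new reading comes with each control period).
- optics.get_image(name): name is "scene" or "side" or "wrist"; returns a dict with "image" (400x640x3 uint8, red, green, blue), "depth" (400x640 float32, m along the optical axis (not along the pixel's ray), 0 where there is no reading), "fx", "fy", "cx", "cy" (pixels), "rvec" (rotation vector, rad) and "tvec" (3), from world to camera coordinates, as OpenCV has them. Camera axes: x right, y down, z forward; pixel columns grow to the right and rows downward; lengths in m; the calibration is good to about 2 mm. The wrist camera is an equidistant fisheye: a pixel r from the principal point sees the ray r / f radians off the axis. A picture is of the moment at which its call begins.
- ctrl.finish_job(): hands the job in; it is judged then, once.
The state is a dict: "t": time; "q": joint angles; "dq": joint speeds; "effort": joint torques, N m; "tool_pos": TCP position; "tool_rot": TCP orientation; "contact_force": force on the tool from outside, world axes, zero at the start; "wrist_torque": the same for the moment, N m; "opening": finger opening in m; "grip_force": force on a finger pad.
Only numpy, scipy, OpenCV 4.12 (cv2) and the standard library are available. Lean on these libraries where they do the work, as an engineer would, in place of code of your own. Each camera call takes 0.05 s, during which the arm holds its last target. There are 200 camera calls.

## Working session

There is one attempt and no reset: what is moved stays moved. The work goes in short steps, Python scripts to look and compute and a shell command to move; the robot and the scene stay as the last step left them, time stands still between calls to the robot, and variables do not carry over. Pictures are saved under pics/ and viewed, at most 10 in all, crops included, and the job is handed in when it is done.

```bash
ls; mkdir -p pics; cat > h.py <<'E'
import numpy as np, cv2
from station import telemetry, optics, ctrl
from scipy.spatial.transform import Rotation as R
def cap(n):
    d=optics.get_image(n); return d
def save(d,f): cv2.imwrite('pics/'+f,cv2.cvtColor(d['image'],cv2.COLOR_RGB2BGR))
def rays(d,uv,fish=False):
    uv=np.atleast_2d(np.asarray(uv,float)); x=(uv[:,0]-d['cx'])/d['fx']; y=(uv[:,1]-d['cy'])/d['fy']
    if fish:
        r=np.hypot(x,y)+1e-12; v=np.c_[x/r*np.sin(r),y/r*np.sin(r),np.cos(r)]
    else: v=np.c_[x,y,np.ones_like(x)]
    M=R.from_rotvec(np.ravel(d['rvec'])).as_matrix()
    return -M.T@np.ravel(d['tvec']), v@M
def onplane(d,uv,z,fish=False):
    c,v=rays(d,uv,fish); return c+v*((z-c[2])/v[:,2])[:,None]
def cloud(d):
    h,w=d['depth'].shape; u,v=np.meshgrid(np.arange(w),np.arange(h))
    c,r=rays(d,np.c_[u.ravel(),v.ravel()]); return (c+r*d['depth'].reshape(-1,1)).reshape(h,w,3)
E
python3 - <<'E'
from h import *
for n in('scene','side','wrist'):
    d=cap(n); save(d,n+'0.png'); M=R.from_rotvec(np.ravel(d['rvec'])).as_matrix(); print(n,d['fx'],d['cx'],d['cy'],-M.T@np.ravel(d['tvec']),M[2], d['depth'].min(),d['depth'].max())
print(telemetry.get_obs())
E
```

```text
pics
scene 492.10453311705027 321.27492206394976 200.79701618215725 [-0.10682276  0.6577304   1.02008611] [ 0.55326594 -0.36885253 -0.74688996] 0.0 2.6241925
side 369.65471077393977 315.3137774429519 198.5258525677812 [ 0.60861577 -0.48907579  0.57948554] [-4.44178973e-06  7.91030850e-01 -6.11776262e-01] 0.0 2.5233593
wrist 309.70691628693146 319.22867753955074 197.27535608289858 [0.62505838 0.07340157 0.37279234] [-0.00289019 -0.28752424 -0.957769  ] 0.0 1.6200473
{'t': 0.15, 'q': array([-1.18989333e-01,  5.32329944e-02,  1.61400406e+00, -6.78063275e-06,
        1.47602096e+00, -1.19002621e-01]), 'dq': array([ 0.00150003, -0.00144585, -0.00432244, -0.0004443 , -0.00023188,
        0.00093707]), 'effort': array([ 5.10442842e-04, -3.94241810e+01, -3.70721948e+01, -1.15854355e-04,
        4.61802789e-03,  5.00508997e-05]), 'tool_pos': array([6.24496701e-01, 6.53543342e-05, 2.30313010e-01]), 'tool_rot': array([-2.22050301e+00, -2.22053395e+00,  1.62473032e-03]), 'contact_force': array([-0.69192003, -0.14112077,  0.34462899]), 'wrist_torque': array([-0.01879675,  0.00563356, -0.02506594]), 'grip_force': 0.0, 'opening': 0.08534728770797059}
```

View pics/scene0.png

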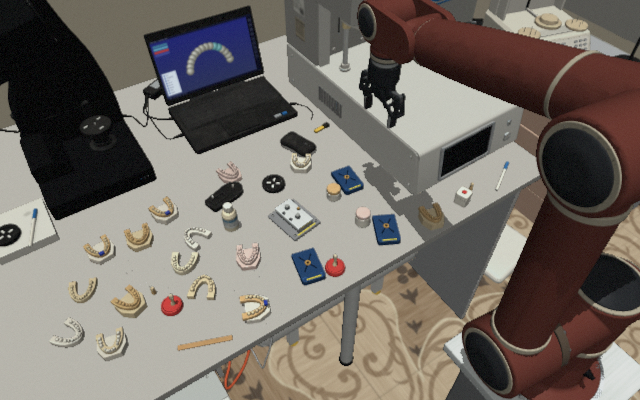

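View pics/side0.png

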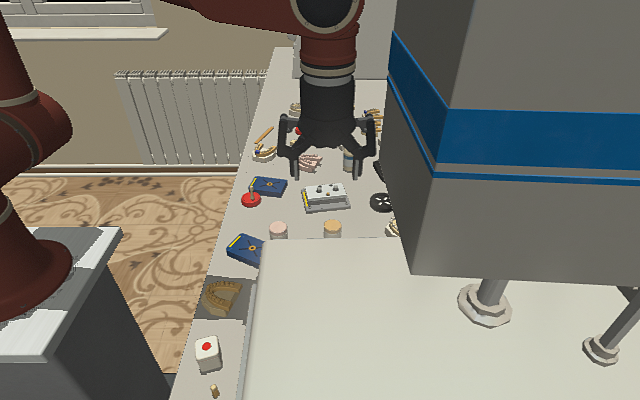

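View pics/wrist0.png

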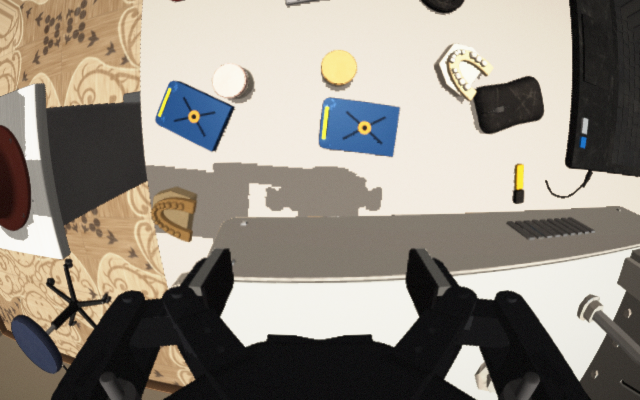

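The scene picture shows the plates at about (309,266), (386,229) and (347,179), the stand at (294,217), and the machine box on the right. The wrist view shows plates at (194,117) and (362,127). Next I measure them.

```bash
cat > meas.py <<'E'
from h import *
def plates(d,fish=False,z=0.016,amin=150):
    hsv=cv2.cvtColor(d['image'],cv2.COLOR_RGB2HSV)
    m=cv2.inRange(hsv,(100,110,40),(125,255,255)); yl=cv2.inRange(hsv,(22,150,120),(34,255,255))
    mm=cv2.morphologyEx(m|yl,cv2.MORPH_CLOSE,np.ones((5,5)))
    out=[]
    for c in cv2.findContours(mm,cv2.RETR_EXTERNAL,cv2.CHAIN_APPROX_NONE)[0]:
        if cv2.contourArea(c)<amin: continue
        k=np.zeros_like(m); cv2.drawContours(k,[c],-1,1,-1)
        if not (k&(m>0)).sum()>amin/2: continue
        P=onplane(d,c[:,0,:],z,fish)[:,:2]
        if abs(P).max()>1.2: continue
        (cx,cy),(w,h),a=cv2.minAreaRect((P*1000).astype(np.float32))
        ys=np.argwhere((k>0)&(yl>0))[:,::-1]
        yp=onplane(d,ys,z,fish).mean(0)[:2]*1000 if len(ys) else np.array([np.nan]*2)
        bx=cv2.boxPoints(((cx,cy),(w,h),a)); e=bx[1]-bx[0]; f=bx[2]-bx[1]; e=e if np.hypot(*e)>np.hypot(*f) else f
        if e@(np.array([cx,cy])-yp)<0: e=-e
        out.append((c[:,0].mean(0).round(),np.round([cx,cy,w,h,np.degrees(np.arctan2(e[1],e[0]))],1),yp.round(1),len(ys)))
    return out
E
python3 - <<'E'
from meas import *
d=cap('scene'); 
for o in plates(d): print('scene',*o)
C=cloud(d)
def at(u,v): return C[v-1:v+2,u-1:u+2].reshape(-1,3).mean(0).round(3)
for n,p in dict(pa=(318,275),jar=(362,213),clay=(333,187),ring=(335,268),box=(400,140),boxl=(410,175),boxc=(300,60),ochre=(430,213),pinkcast=(247,258),bottle=(230,210),table=(270,260)).items(): print(n,at(*p))
# box extents
B=C[(C[...,2]>0.1)&(C[...,2]<0.3)&(C[...,1]<0.3)&(C[...,0]>0.3)]
Z=np.histogram(B[:,2],20); print(Z)
w=cap('wrist')
for o in plates(w,True): print('wrist',*o)
s=cap('side')
for o in plates(s): print('side',*o)
# stand: points 20..45mm high near (294,217)
S=C[185:250,255:335].reshape(-1,3); S=S[(S[:,2]>.025)&(S[:,2]<.035)]; r=cv2.minAreaRect((S[:,:2]*1000).astype(np.float32)); print(r,len(S))
im=cv2.cvtColor(d['image'],cv2.COLOR_RGB2BGR)[160:300,210:450]; cv2.imwrite('pics/crop1.png',cv2.resize(im,None,fx=3.3,fy=3.3,interpolation=cv2.INTER_CUBIC))
im=cv2.cvtColor(s['image'],cv2.COLOR_RGB2BGR)[120:270,210:400]; cv2.imwrite('pics/crop2.png',cv2.resize(im,None,fx=4,fy=4,interpolation=cv2.INTER_CUBIC))
E
```

```text
scene [308. 266.] [476.5 306.3  59.1  94.  -12.7] [444.3 317.3] 2
scene [386. 229.] [462.7  76.1  59.7  95.5 -28.1] [nan nan] 0
scene [347. 180.] [663.4  56.2  62.5  96.2  -5.9] [nan nan] 0
pa [0.442 0.3   0.016]
jar [0.523 0.11  0.043]
clay [0.646 0.117 0.037]
ring [0.439 0.253 0.011]
box [ 0.595 -0.058  0.16 ]
boxl [ 0.538 -0.059  0.078]
boxc [ 1.079 -0.048  0.146]
ochre [ 0.437 -0.052  0.024]
pinkcast [0.576 0.421 0.022]
bottle [0.694 0.401 0.075]
table [ 0.554  0.371 -0.001]
(array([ 988, 1014, 1043, 1044,  992, 1319, 8576,  877,  789,  767,  734,
        729,  665,  682,  657,  514,  295,  258,  231,  303]), array([0.10000087, 0.10999808, 0.11999529, 0.1299925 , 0.13998971,
       0.14998692, 0.15998413, 0.16998134, 0.17997855, 0.18997576,
       0.19997297, 0.20997018, 0.21996739, 0.2299646 , 0.23996181,
       0.24995902, 0.25995623, 0.26995344, 0.27995065, 0.28994786,
       0.29994507]))
wrist [359. 127.] [669.4  51.2  58.3  88.1  -6.3] [650.8  53.3] 154
wrist [193. 114.] [469.7  70.7  59.5  91.1 -27.3] [443.6  83.6] 113
side [243. 247.] [ 455.5   71.3   69.    63.9 -117.6] [432.8  90.1] 22
side [266. 185.] [481.3 296.8  71.8  85.9 -12.6] [443.1 313.4] 13
((632.0577392578125, 254.36526489257812), (100.21420288085938, 283.5328369140625), 3.861293315887451) 581
```

View pics/crop1.png

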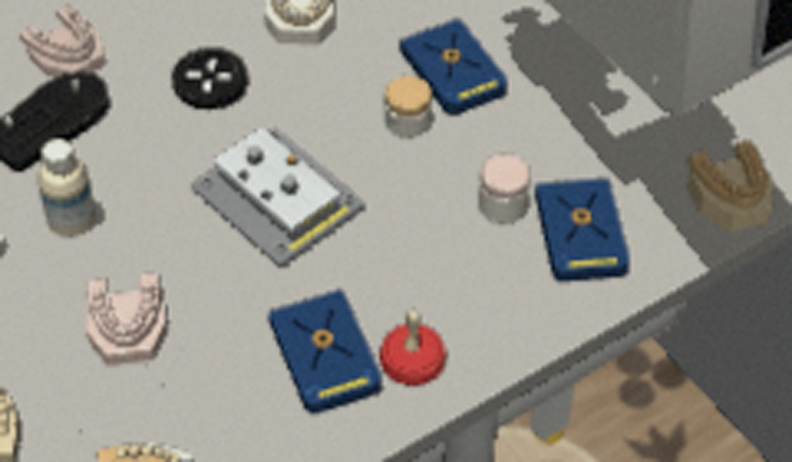

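The crop shows the stand with its yellow front at lower right and the brass pin at (291,158), on its -y side. There is one jar near each of the two right-hand plates, and the wax ring is beside the left plate. I'll move the wrist camera over the stand.

```bash
python3 -m pendant '[0,0,0,0.7,0,0,1, 0,0,0,0.7,0,0,1, 0,0,0,0.7,0,0,1, 0,0,0,0.7,0,0,1, 0,0,0,0.7,0,0,1, 0,0,0,0.7,0,0,1]'
python3 - <<'E'
from meas import *
w=cap('wrist'); save(w,'wrist1.png')
for o in plates(w,True): print('wrist',*o)
print(telemetry.get_obs()['tool_pos'])
E
```

```text
t: 1.05
tool_pos: [0.6252, 0.2087, 0.2312]
tool_rot: [2.222, 2.22, -0.001]
contact_force: [-0.5, 0.0, -0.2]
opening: 0.0851
grip_force: 0.0
wrist [352. 280.] [669.8  55.5  64.4  88.4  -6.4] [630.5  55.3] 66
wrist [192. 255.] [445.2  91.7  72.5  36.7  40.8] [432.4  89.2] 58
wrist [203.  95.] [483.5 303.   58.3  91.  -12.6] [453.7 309.9] 108
[0.62524874 0.20840554 0.23123546]
```

View pics/wrist1.png

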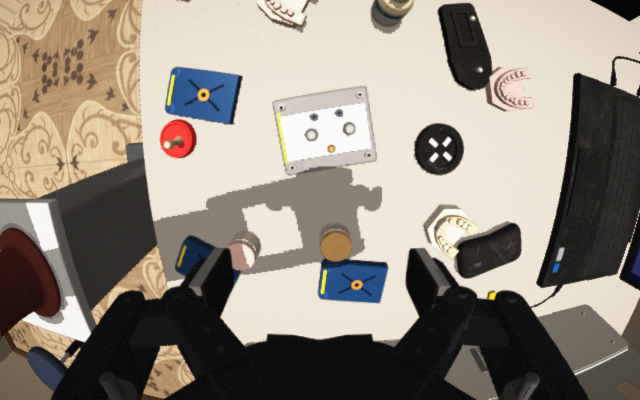

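This shows the stand at (325,130): pin heads at (311,134) and (349,128), brass pin at (331,149), yellow front on the left. Plate P1 is at (203,95), P3 at (353,283), and P2 is partly hidden at (205,258).

```bash
python3 - <<'E'
from meas import *
w=cap('wrist'); im=w['image']; hsv=cv2.cvtColor(im,cv2.COLOR_RGB2HSV)
print(im[128:142:2,303:320:2].sum(2)//3)
def blobs(mask,x0,y0,x1,y1,z,fish,d,lo=4,hi=400,tag=''):
    k=np.zeros_like(mask); k[y0:y1,x0:x1]=mask[y0:y1,x0:x1]
    n,l,st,c=cv2.connectedComponentsWithStats(k)
    for i in range(1,n):
        if lo<=st[i,4]<=hi: print(tag,c[i].round(1),st[i,4],(onplane(d,c[i],z,fish)[0,:2]*1000).round(1))
g=im.astype(int).sum(2)//3
dark=((g<200)).astype(np.uint8)
blobs(dark,290,105,366,160,.040,True,w,tag='dark z40')
br=((hsv[...,1]>110)&(hsv[...,0]>8)&(hsv[...,0]<24)).astype(np.uint8)
blobs(br,322,142,340,156,.036,True,w,2,tag='code')
yel=cv2.inRange(hsv,(22,120,120),(36,255,255))//255
blobs(yel,265,90,300,180,.03,True,w,20,tag='yellow')
hub=((hsv[...,0]>8)&(hsv[...,0]<24)&(hsv[...,1]>120)).astype(np.uint8)
blobs(hub,180,75,225,115,.016,True,w,4,tag='hub1'); blobs(hub,340,272,370,296,.016,True,w,4,tag='hub3')
# white top rect
wh=((g>215)&(hsv[...,1]<12)).astype(np.uint8)
k=np.zeros_like(wh); k[95:170,270:380]=wh[95:170,270:380]
c=max(cv2.findContours(k,cv2.RETR_EXTERNAL,cv2.CHAIN_APPROX_NONE)[0],key=cv2.contourArea)
print('white',cv2.contourArea(c),cv2.minAreaRect((onplane(w,c[:,0],.03,True)[:,:2]*1000).astype(np.float32)))
d=cap('scene'); im=d['image']; h2=cv2.cvtColor(im,cv2.COLOR_RGB2HSV)
hub=((h2[...,0]>8)&(h2[...,0]<24)&(h2[...,1]>100)).astype(np.uint8)
for b in((300,255,317,272),(378,220,396,232),(340,172,356,184)): blobs(hub,*b,.016,False,d,3,tag='scenehub')
g2=im.astype(int).sum(2)//3
blobs((g2<140).astype(np.uint8),280,198,305,220,.038,False,d,4,tag='scpins')
im=cv2.cvtColor(w['image'],cv2.COLOR_RGB2BGR)[80:180,265:385]; cv2.imwrite('pics/crop3.png',cv2.resize(im,None,fx=6,fy=6,interpolation=cv2.INTER_CUBIC))
E
```

```text
[[250 250 239 168 168 201 227 250 251]
 [250 237 134 135 158 145 121 239 251]
 [249 144 156 214 230 212 132 152 249]
 [249 133 169 228 230 227 171 138 249]
 [250 180 150 224 228 218 154 150 249]
 [250 229 147 180 210 159 135 239 251]
 [250 250 234 126 118 150 244 250 251]]
dark z40 [323.  106.8] 13 [629.3 281.8]
dark z40 [329.6 106.2] 5 [636.3 282.4]
dark z40 [310.2 109.6] 5 [615.6 278.8]
dark z40 [316.5 108.5] 4 [622.4 279.9]
dark z40 [338.4 112.4] 53 [645.7 275.8]
dark z40 [313.3 116.5] 55 [619.  271.4]
dark z40 [348.  127.8] 93 [656.2 259.2]
dark z40 [311. 134.] 99 [616.4 252.4]
dark z40 [330.5 148.1] 55 [637.4 237. ]
dark z40 [362.6 154. ] 37 [672.7 230.8]
dark z40 [345.9 155.8] 93 [654.3 228.7]
dark z40 [357.7 150.6] 7 [667.1 234.5]
dark z40 [326.3 157.2] 41 [632.9 226.9]
dark z40 [311.6 158.2] 20 [616.9 225.9]
code [330.8 148.2] 29 [637.8 236.4]
yellow [281.4 137. ] 90 [583.1 248.5]
hub1 [203.   94.4] 106 [487.1 302.1]
hub3 [356.2 284. ] 78 [675.4  50.6]
white 3830.0 ((632.3328857421875, 254.34823608398438), (95.82743835449219, 52.80959701538086), 9.80907917022705)
scenehub [307.5 262.1] 24 [487.3 301.5]
scenehub [385.8 225.3] 16 [472.6  68. ]
scenehub [346.2 176.2] 13 [676.4  50.5]
scpins [293.  200.5] 4 [663.  235.3]
scpins [304.  205.5] 4 [631.9 220.2]
scpins [287.1 207.5] 14 [650.4 261.1]
scpins [298.  208.5] 6 [631.7 239. ]
scpins [283.3 212.8] 6 [640.  278.9]
scpins [282.1 217.2] 19 [628.9 289.1]
scpins [297.4 216.7] 14 [608.6 255.2]
scpins [290.  218.5] 6 [613.9 274.2]
```

View pics/crop3.png

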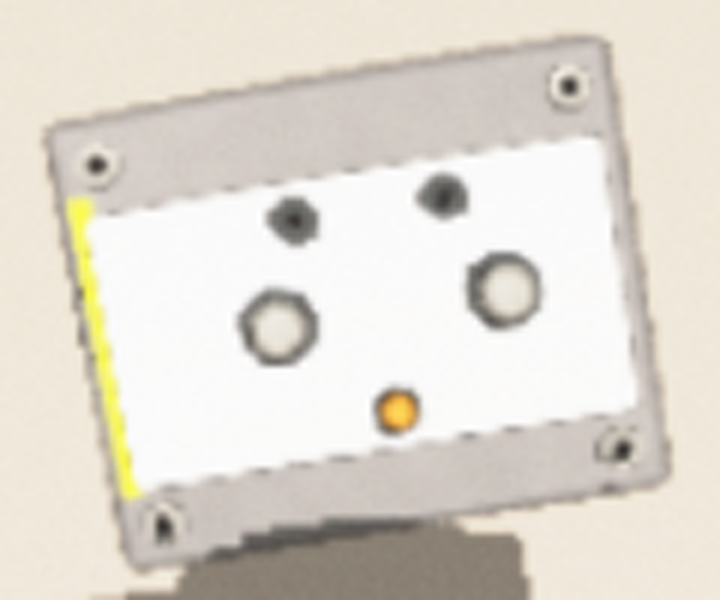

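The crop confirms the stand's layout: pins at (279,327) and (504,290), brass pin at (397,410) in the bore at (+3,-19). I estimate stand_seat at (632,254.6) mm with yaw 9.8°, and the white face measures 95.8x52.8, as it should. I'll go over P1 and turn the fingers across it.

```bash
python3 -m pendant '[0,0,-1,0.3,-0.43,0,0.85, 0,0,-1,0.3,-0.43,0,0.85, 0,0,-1,0.3,-0.43,0,0.85]' >/dev/null
python3 -m pendant '[0,0,-1,0,0,0,0.85, 0,0,-1,0,0,0,0.85, 0,0,-1,0,0,0,0.85]' >/dev/null
python3 -m pendant '[0,0,-0.58,0,0,0,0.85, 0,0,-0.58,0,0,0,0.85, 0,0,-0.58,0,0,0,0.85, 0,0,-0.58,0,0,0,0.85]'
python3 - <<'E'
from meas import *
w=cap('wrist'); save(w,'wrist2.png')
for o in plates(w,True): print('wrist',*o)
o=telemetry.get_obs(); T=R.from_rotvec(o['tool_rot']).as_matrix(); print(o['tool_pos'],T.round(3).tolist())
E
```

```text
t: 2.45
tool_pos: [0.4962, 0.2995, 0.2314]
tool_rot: [0.349, 3.122, 0.0]
contact_force: [0.4, 0.1, 0.6]
opening: 0.0725
grip_force: 0.0
wrist [151. 186.] [466.9  74.6  63.2  90.8 -28.1] [432.8  89.4] 71
wrist [320. 156.] [481.4 303.7  58.2  88.2 -12.7] [446.3 311.7] 103
[0.49615986 0.29960776 0.23136427] [[-0.975, 0.22, 0.0], [0.22, 0.975, 0.0], [-0.0, 0.0, -1.0]]
```

View pics/wrist2.png

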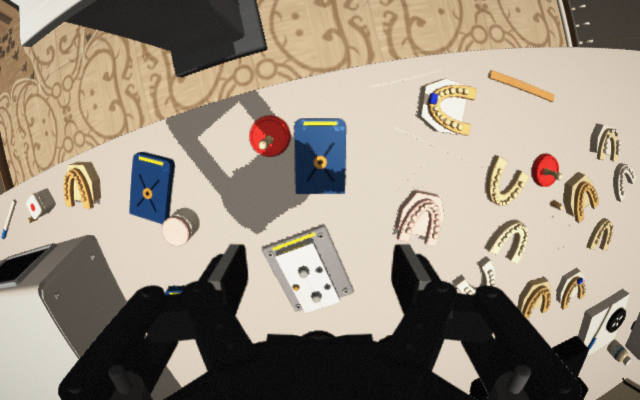

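P1 lies at (320,156) in the picture: centre (481.4,303.7), yaw -12.7°. The ring at (270,136) is clear of where the fingers will go, at local x of about +15. I'll descend.

```bash
python3 -m pendant '[0,0,0,0,0.002,0.2,0.85, 0,0,0,0,0.002,0.4,0.85, 0,0,0,0,0.002,0.6,0.85, 0,0,0,0,0.002,0.7,0.85, 0,0,0,0,0.002,0.74,0.85, 0,0,0,0,0.002,0.74,0.85]'
python3 -m pendant '[0,0,0,0,0,0.02,0.85, 0,0,0,0,0,0.04,0.85, 0,0,0,0,0,0.04,0.85]'
```

```text
t: 3.25
tool_pos: [0.4962, 0.3006, 0.0094]
tool_rot: [-0.345, -3.122, 0.0]
contact_force: [-0.3, 0.4, 0.3]
opening: 0.0723
grip_force: 0.0
t: 3.62
tool_pos: [0.4961, 0.3006, -0.0026]
tool_rot: [-0.345, -3.123, -0.0]
contact_force: [-1.1, -0.5, 0.2]
opening: 0.0727
grip_force: 0.0
```

```bash
python3 -m pendant '[0,0,0,0,0,0,0.5, 0,0,0,0,0,0,0.5, 0,0,0,0,0,0,0.5, 0,0,0,0,0,0,0.5]' 50
python3 -m pendant '[0,0,0,0,0,-0.05,0.5, 0,0,0,0,0,-0.15,0.5, 0,0,0,0,0,-0.3,0.5, 0,0,0,0,0,-0.3,0.5, 0,0,0,0,0,-0.3,0.5]'
python3 - <<'E'
from meas import *
o=telemetry.get_obs(); T=R.from_rotvec(o['tool_rot']).as_matrix(); p=o['tool_pos']
w=cap('wrist'); save(w,'wrist3.png')
zt=p[2]+.0026+.016
for c in plates(w,True,zt): 
    print('wrist',*c, (T.T@np.r_[c[1][:2]/1000-p[:2],zt-p[2]]*1000).round(1))
print(p,T.round(3).tolist())
s=cap('scene'); 
for c in plates(s,z=zt): print('scene',*c)
E
```

```text
t: 4.12
tool_pos: [0.4967, 0.3008, -0.0021]
tool_rot: [0.345, 3.122, 0.001]
contact_force: [0.0, -0.5, 4.4]
opening: 0.0586
grip_force: 56.7
t: 4.75
tool_pos: [0.4952, 0.3002, 0.0863]
tool_rot: [-0.344, -3.121, 0.001]
contact_force: [0.0, 0.0, -2.6]
opening: 0.0591
grip_force: 56.0
wrist [ 84. 224.] [449.2 177.7  39.8  54.5 -27.3] [433.1 182.2] 134 [  18.2 -129.6  -18.4]
wrist [314. 237.] [482.2 300.4  64.3  96.  -12.6] [449.1 307.7] 971 [ 12.7  -2.7 -18.6]
wrist [501.  99.] [433.2 396.8   7.2   7.7 -18.1] [nan nan] 0 [ 81.6  80.7 -18.6]
[0.4951854  0.30020265 0.08630187] [[-0.976, 0.218, -0.002], [0.218, 0.976, -0.001], [0.001, -0.001, -1.0]]
scene [309. 246.] [475.5 305.8  60.   99.9 -13.7] [459.1 296.6] 4
scene [386. 229.] [412.1 127.5  54.5  86.6 -27.2] [nan nan] 0
```

```bash
cat > held.py <<'E'
from meas import *
def held(w,o):
    T=R.from_rotvec(o['tool_rot']).as_matrix(); p=o['tool_pos']
    hsv=cv2.cvtColor(w['image'],cv2.COLOR_RGB2HSV); m=cv2.inRange(hsv,(100,110,40),(125,255,255))|cv2.inRange(hsv,(22,150,120),(34,255,255))
    v,u=np.nonzero(m); uv=np.c_[u,v].astype(float)
    x=(uv[:,0]-w['cx'])/w['fx']; y=(uv[:,1]-w['cy'])/w['fy']; r=np.hypot(x,y)+1e-12
    k=w['depth'][v,u]*np.tan(r)/r
    X=np.c_[x*k,y*k,w['depth'][v,u]]; M=R.from_rotvec(np.ravel(w['rvec'])).as_matrix()
    W=(X-np.ravel(w['tvec']))@M; L=(W-p)@T*1000; ok=(w['depth'][v,u]>0)&(np.abs(L[:,0]-14)<65)&(np.abs(L[:,1])<45)&(np.abs(L[:,2]+15)<35)
    L=L[ok]; zt=np.median(L[:,2]); t=L[np.abs(L[:,2]-zt)<3]
    A=np.c_[t[:,:2],np.ones(len(t))]; co=np.linalg.lstsq(A,t[:,2],rcond=None)[0]
    (cx,cy),(a,b),g=cv2.minAreaRect(t[:,:2].astype(np.float32))
    return zt,co,(cx,cy,a,b,g),np.percentile(L[:,2],[2,98]),len(t)
if __name__=='__main__':
    o=telemetry.get_obs(); print(held(cap('wrist'),o),o['tool_pos'])
E
python3 held.py
```

```text
(np.float64(-17.962987781750492), array([ 4.71186568e-05,  5.56864323e-04, -1.79638360e+01]), (15.044498443603516, 0.17751693725585938, 59.195499420166016, 90.1046142578125, 89.88729858398438), array([-19.19036698, -16.60460292]), 21353) [0.49447285 0.29983112 0.08491787]
```

View pics/wrist3.png

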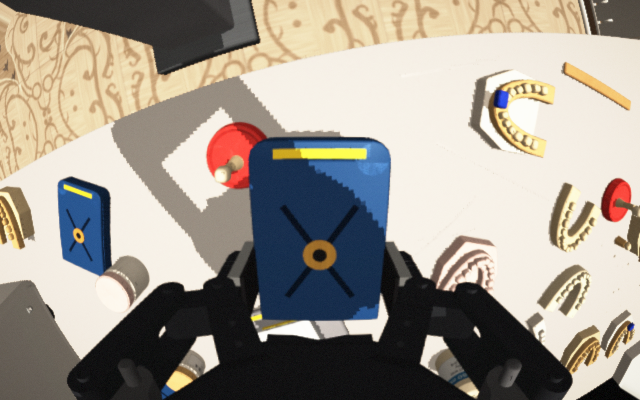

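The plate is held level: its centre is at tool (15.0, 0.2) mm, its underside 2 mm above the TCP, and its size reads 90x59. I'll carry it over stand_drop.

```bash
python3 -m pendant '[0,0,-0.25,-0.14,0,0,0.5, 0,0,-0.5,-0.3,-0.01,0,0.5, 0,0,-0.747,-0.45,-0.014,0,0.5, 0,0,-0.747,-0.54,-0.014,0.03,0.5, 0,0,-0.747,-0.563,-0.014,0.06,0.5, 0,0,-0.747,-0.563,-0.014,0.08,0.5, 0,0,-0.747,-0.563,-0.014,0.08,0.5]'
cat > tgt.py <<'E'
from held import *
import sys
seat=np.array([631.8,254.6]); yaw=np.radians(9.8)
def err(off, sx=12.0, sy=0.0):
    o=telemetry.get_obs(); T=R.from_rotvec(o['tool_rot']).as_matrix(); p=o['tool_pos']*1000
    c=p+T@np.r_[off,0]; X=np.array([np.cos(yaw),np.sin(yaw)]); Y=np.array([-X[1],X[0]])
    e=c[:2]-seat; px=-T[:2,0]; 
    print('plate in seat frame',round(e@X,2),round(e@Y,2),'yaw err deg',round(np.degrees(np.arctan2(px[1],px[0])-yaw),2),'tcp z',p[2].round(2),'F',o['contact_force'].round(1))
    d=np.r_[seat+sx*X+sy*Y-c[:2],0]/1000; print('shift tool units',(T.T@d/.3).round(4))
E
python3 - <<'E'
from tgt import *
err([15.0,.2]); print(held(cap('wrist'),telemetry.get_obs()))
E
```

```text
t: 5.78
tool_pos: [0.658, 0.2599, 0.0615]
tool_rot: [0.269, -3.126, 0.001]
contact_force: [-0.0, 0.2, -2.5]
opening: 0.0587
grip_force: 56.0
plate in seat frame 11.69 0.92 yaw err deg 0.05 tcp z 61.54 F [-0.   0.2 -2.5]
shift tool units [-0.001  -0.0031 -0.    ]
(np.float64(-17.005542459445678), array([-1.77191110e-03, -1.15546799e-04, -1.69698386e+01]), (15.135404586791992, 0.01506805419921875, 91.13794708251953, 59.79609298706055, 0.285304993391037), array([-18.2252057 , -15.67385155]), 21402)
```

```bash
python3 -m pendant '[0,0,0,-0.001,-0.003,0.03,0.5, 0,0,0,-0.001,-0.003,0.06,0.5, 0,0,0,-0.001,-0.003,0.06,0.5, 0,0,0,-0.001,-0.003,0.07,0.5, 0,0,0,-0.001,-0.003,0.077,0.5, 0,0,0,-0.001,-0.003,0.077,0.5]'
python3 -c "
from tgt import *
err([15.0,.2])"
python3 -m pendant '[0,0,0,0,0,0.006,0.5, 0,0,0,0,0,0.01,0.5, 0,0,0,0,0,0.01,0.5]'
python3 -c "
from tgt import *
err([15.0,.2])"
```

```text
t: 6.58
tool_pos: [0.6604, 0.2588, 0.0401]
tool_rot: [0.269, -3.13, 0.0]
contact_force: [-0.2, 0.2, -3.2]
opening: 0.0587
grip_force: 56.0
plate in seat frame 13.93 -0.56 yaw err deg 0.01 tcp z 40.11 F [-0.2  0.2 -3.2]
shift tool units [0.0064 0.0019 0.    ]
t: 6.95
tool_pos: [0.6604, 0.2588, 0.0371]
tool_rot: [0.269, -3.13, 0.0]
contact_force: [-0.3, -0.1, -1.9]
opening: 0.0589
grip_force: 56.0
plate in seat frame 13.88 -0.54 yaw err deg 0.01 tcp z 37.05 F [-0.3 -0.1 -1.9]
shift tool units [0.0063 0.0018 0.    ]
```

```bash
python3 -m pendant '[0,0,0,0.006,0.002,-0.012,0.5, 0,0,0,0.006,0.002,-0.012,0.5, 0,0,0,0.006,0.002,-0.012,0.5]'
python3 -c "
from tgt import *
err([15.0,.2])"
python3 -m pendant '[0,0,0,0,0,0.01,0.5, 0,0,0,0,0,0.018,0.5, 0,0,0,0,0,0.022,0.5, 0,0,0,0,0,0.022,0.5]'
python3 -c "
from tgt import *
err([15.0,.2])"
```

```text
t: 7.32
tool_pos: [0.6587, 0.2592, 0.0411]
tool_rot: [-0.269, 3.13, 0.0]
contact_force: [-0.7, 0.6, -3.2]
opening: 0.0587
grip_force: 56.0
plate in seat frame 12.28 0.11 yaw err deg 0.01 tcp z 41.06 F [-0.7  0.6 -3.2]
shift tool units [ 0.0009 -0.0004 -0.    ]
t: 7.82
tool_pos: [0.6586, 0.2591, 0.0341]
tool_rot: [0.269, -3.13, -0.0]
contact_force: [0.6, -0.1, -2.4]
opening: 0.0588
grip_force: 56.0
plate in seat frame 12.18 0.07 yaw err deg 0.01 tcp z 34.1 F [ 0.6 -0.1 -2.4]
shift tool units [ 0.0006 -0.0002  0.    ]
```

```bash
python3 -m pendant '[0,0,0,0,0,0.005,0.5, 0,0,0,0,0,0.01,0.5, 0,0,0,0,0,0.012,0.5, 0,0,0,0,0,0.012,0.5]'
python3 -c "
from tgt import *
err([15.0,.2])
print(held(cap('wrist'),telemetry.get_obs()))"
```

```text
t: 8.32
tool_pos: [0.659, 0.2592, 0.0334]
tool_rot: [-0.269, 3.13, -0.001]
contact_force: [-5.2, -1.5, 10.1]
opening: 0.059
grip_force: 57.5
plate in seat frame 12.62 0.08 yaw err deg 0.01 tcp z 33.4 F [-5.2 -1.5 10.1]
shift tool units [ 0.0021 -0.0003 -0.    ]
(np.float64(-18.228910134463273), array([-1.26471759e-02,  8.05684579e-04, -1.79650057e+01]), (15.210464477539062, 0.15090179443359375, 59.681034088134766, 89.6445083618164, 89.84651947021484), array([-19.65595195, -16.68491342]), 21404)
```

It stops with the underside about 6 mm above the face at 10 N, having passed the pin heads, so it rests on the code pin: P1 is the wrong plate. I'll put it back where it was.

```bash
python3 -m pendant '[0,0,0,0,0,-0.05,0.5, 0,0,0,0,0,-0.1,0.5, 0,0,0.25,0.12,0.06,-0.1,0.5, 0,0,0.5,0.28,0.12,-0.1,0.5, 0,0,0.747,0.42,0.19,-0.1,0.5, 0,0,0.747,0.5,0.228,-0.1,0.5, 0,0,0.747,0.512,0.228,-0.1,0.5, 0,0,0.747,0.512,0.228,-0.05,0.5, 0,0,0.747,0.512,0.228,0.02,0.5, 0,0,0.747,0.512,0.228,0.06,0.5, 0,0,0.747,0.512,0.228,0.08,0.5, 0,0,0.747,0.512,0.228,0.08,0.5]'
```

```text
t: 9.88
tool_pos: [0.4954, 0.3, 0.0057]
tool_rot: [-0.345, -3.121, 0.001]
contact_force: [-0.5, 0.1, -1.8]
opening: 0.0588
grip_force: 55.9
```

```bash
python3 -m pendant '[0,0,0,0,0,0.012,0.5, 0,0,0,0,0,0.022,0.5, 0,0,0,0,0,0.022,0.5]'
python3 -m pendant '[0,0,0,0,0,0,0.85, 0,0,0,0,0,0,0.85, 0,0,0,0,0,0,0.85, 0,0,0,0,0,-0.1,0.85, 0,0,0,0,0,-0.3,0.85, 0,0,0.2,-0.01,-0.15,-0.4,0.85, 0,0,0.513,-0.02,-0.35,-0.5,0.85, 0,0,0.513,-0.032,-0.55,-0.55,0.85, 0,0,0.513,-0.032,-0.7,-0.55,0.85, 0,0,0.513,-0.032,-0.753,-0.55,0.85, 0,0,0.513,-0.032,-0.753,-0.55,0.85, 0,0,0.513,-0.032,-0.753,-0.55,0.85]'
cat > cl.py <<'E'
from meas import *
def wcloud(w):
    h,wd=w['depth'].shape; u,v=np.meshgrid(np.arange(wd),np.arange(h)); x=(u-w['cx'])/w['fx']; y=(v-w['cy'])/w['fy']; r=np.hypot(x,y)+1e-12
    k=w['depth']*np.tan(r)/r; X=np.stack([x*k,y*k,w['depth']],-1); M=R.from_rotvec(np.ravel(w['rvec'])).as_matrix()
    return (X-np.ravel(w['tvec']))@M
def rects(w):
    C=wcloud(w); hsv=cv2.cvtColor(w['image'],cv2.COLOR_RGB2HSV)
    m=(cv2.inRange(hsv,(100,110,40),(125,255,255))|cv2.inRange(hsv,(22,150,120),(34,255,255)))
    m=cv2.morphologyEx(m,cv2.MORPH_CLOSE,np.ones((5,5)))
    n,l,st,_=cv2.connectedComponentsWithStats(m)
    for i in range(1,n):
        if st[i,4]<800: continue
        P=C[l==i]*1000; zt=np.median(P[:,2]); P=P[abs(P[:,2]-zt)<4]
        if abs(zt)>120: continue
        print('pix',st[i,:5],'ztop',zt.round(1),np.round(cv2.minAreaRect(P[:,:2].astype(np.float32))[0],1),np.round(cv2.minAreaRect(P[:,:2].astype(np.float32))[1:][0],1),round(cv2.minAreaRect(P[:,:2].astype(np.float32))[2],1))
E
python3 - <<'E'
from cl import *
w=cap('wrist'); save(w,'wrist4.png'); rects(w); print(telemetry.get_obs()['tool_pos'])
for o in plates(w,True): print(*o)
s=cap('scene')
for o in plates(s): print('scene',*o)
E
```

```text
t: 10.25
tool_pos: [0.4955, 0.3003, -0.0]
tool_rot: [-0.345, -3.123, 0.0]
contact_force: [0.4, 0.5, -2.1]
opening: 0.0581
grip_force: 56.0
t: 11.75
tool_pos: [0.4558, 0.0787, 0.1649]
tool_rot: [-0.758, -3.048, -0.001]
contact_force: [0.0, 0.4, -0.4]
opening: 0.0728
grip_force: 0.0
pix [ 483   68   56   87 3341] ztop 15.8 [480.4 302.9] [60.8 87.9] 77.2
pix [ 288  151   60   87 4857] ztop 15.9 [466.9  71.3] [58.1 88.9] 62.5
pix [ 348  303   51   39 1321] ztop 15.5 [649.6  53.7] [57.4 52.5] 83.9
[0.45579978 0.07882486 0.16479163]
[374. 322.] [645.9  54.2  57.3  62.6  -5.7] [630.3  56.1] 76
[318. 195.] [466.3  71.7  58.1  88.5 -27.9] [432.2  88.5] 152
[512. 110.] [479.9 301.   62.2  88.  -12.2] [442.2 311.7] 99
scene [308. 266.] [475.9 306.4  59.1  94.2 -12.7] [nan nan] 0
scene [386. 229.] [462.5  76.   59.9  95.1 -27.2] [nan nan] 0
scene [347. 180.] [663.4  56.2  62.5  96.2  -5.9] [nan nan] 0
```

P1 is back, lying flat (top at 15.8 mm). P2 is at (466.9,71.3), yaw -27.6°. I'll grasp it at local x = -14, clear of the jar.

```bash
python3 -m pendant '[0,0,0,0.002,-0.005,0.15,0.85, 0,0,0,0.002,-0.005,0.32,0.85, 0,0,0,0.002,-0.005,0.45,0.85, 0,0,0,0.002,-0.005,0.51,0.85, 0,0,0,0.002,-0.005,0.54,0.85, 0,0,0,0.002,-0.005,0.556,0.85, 0,0,0,0.002,-0.005,0.556,0.85, 0,0,0,0.002,-0.005,0.556,0.5, 0,0,0,0.002,-0.005,0.556,0.5, 0,0,0,0.002,-0.005,0.556,0.5, 0,0,0,0.002,-0.005,0.556,0.5]' 50
python3 -m pendant '[0,0,0,0,0,-0.05,0.5, 0,0,0,0,0,-0.15,0.5, 0,0,0,0,0,-0.25,0.5, 0,0,0,0,0,-0.28,0.5, 0,0,0,0,0,-0.28,0.5]'
python3 held.py; python3 -c "
from tgt import *
err([-14,0])"
```

```text
t: 13.22
tool_pos: [0.4557, 0.0768, -0.0005]
tool_rot: [0.759, 3.046, 0.001]
contact_force: [-1.1, 0.3, 6.1]
opening: 0.059
grip_force: 55.5
t: 13.85
tool_pos: [0.4545, 0.0767, 0.0824]
tool_rot: [0.76, 3.047, 0.0]
contact_force: [-0.1, 0.6, -2.0]
opening: 0.0585
grip_force: 54.8
(np.float64(-16.33826409237671), array([-2.33810767e-03,  2.23357332e-03, -1.63591399e+01]), (-7.1306610107421875, 0.11886215209960938, 78.25564575195312, 59.7349853515625, 0.3874674439430237), array([-17.57794245,  -8.71707737]), 14492) [0.45450845 0.07668667 0.08243878]
plate in seat frame -194.7 -153.6 yaw err deg -37.8 tcp z 81.38 F [ 0.2 -0.1 -1.8]
shift tool units [-2.307e-01  8.268e-01 -8.000e-04]
```

```bash
python3 -m pendant '[0,0,-0.2,-0.04,0.12,0,0.5, 0,0,-0.5,-0.1,0.3,0,0.5, 0,0,-0.8,-0.16,0.5,0,0.5, 0,0,-1,-0.2,0.66,0,0.5, 0,0,-1,-0.235,0.76,0,0.5, 0,0,-1,-0.241,0.798,0,0.5]' >/dev/null
python3 -m pendant '[0,0,-0.26,0,0,0.05,0.5, 0,0,-0.26,0,0,0.1,0.5, 0,0,-0.26,0,0,0.12,0.5, 0,0,-0.26,0,0,0.12,0.5, 0,0,-0.26,0,0,0.12,0.5]'
python3 -c "
from tgt import *
err([-13.1,.1]); print(held(cap('wrist'),telemetry.get_obs()))"
```

```text
t: 15.28
tool_pos: [0.631, 0.2541, 0.0469]
tool_rot: [-0.267, 3.129, 0.0]
contact_force: [0.1, -0.2, -1.0]
opening: 0.0588
grip_force: 54.7
plate in seat frame 12.23 -0.24 yaw err deg -0.03 tcp z 46.88 F [ 0.1 -0.2 -1. ]
shift tool units [ 0.0008  0.0008 -0.    ]
(np.float64(-16.050083796141582), array([-2.86844756e-03,  1.39180336e-03, -1.60810707e+01]), (-6.988914489746094, -0.07130813598632812, 78.04249572753906, 59.64938735961914, 0.17414622008800507), array([-17.2941111 ,  -8.20066778]), 14609)
```

```bash
python3 -m pendant '[0,0,0,0.001,0,0.01,0.5, 0,0,0,0.001,0,0.02,0.5, 0,0,0,0.001,0,0.027,0.5, 0,0,0,0.001,0,0.033,0.5, 0,0,0,0.001,0,0.033,0.5]'
python3 -m pendant '[0,0,0,0,0,0.007,0.5, 0,0,0,0,0,0.013,0.5, 0,0,0,0,0,0.013,0.5]'
python3 -c "
from tgt import *
err([-13.1,.1])"
```

```text
t: 15.95
tool_pos: [0.6302, 0.2541, 0.036]
tool_rot: [0.268, -3.13, 0.0]
contact_force: [-0.2, 1.3, -1.6]
opening: 0.0585
grip_force: 54.7
t: 16.32
tool_pos: [0.6309, 0.2543, 0.0353]
tool_rot: [-0.269, 3.13, -0.001]
contact_force: [-5.2, -1.6, 10.1]
opening: 0.0587
grip_force: 56.0
plate in seat frame 12.16 -0.05 yaw err deg 0.01 tcp z 35.27 F [-5.2 -1.6 10.1]
shift tool units [ 0.0005  0.0002 -0.    ]
```

It rests on the code pin again (6 mm, 10 N), so P2 is wrong too. I'll return it to its place.

```bash
python3 -m pendant '[0,0,0,0,0,-0.08,0.5, 0,0,0,0,0,-0.16,0.5, 0,0,0.25,0.1,-0.06,-0.17,0.5, 0,0,0.5,0.25,-0.17,-0.17,0.5, 0,0,0.8,0.4,-0.28,-0.17,0.5, 0,0,1,0.55,-0.39,-0.17,0.5, 0,0,1,0.65,-0.46,-0.17,0.5, 0,0,1,0.68,-0.483,-0.17,0.5, 0,0,1,0.68,-0.483,-0.17,0.5]' >/dev/null
python3 -m pendant '[0,0,0.26,0,0,0,0.5, 0,0,0.26,0,0,0,0.5, 0,0,0.26,0,0,0.05,0.5, 0,0,0.26,0,0,0.15,0.5, 0,0,0.26,0,0,0.22,0.5, 0,0,0.26,0,0,0.25,0.5, 0,0,0.26,0,0,0.25,0.5]'
```

```text
t: 18.32
tool_pos: [0.4534, 0.0767, 0.0075]
tool_rot: [-0.758, -3.047, 0.001]
contact_force: [0.7, 0.1, -1.6]
opening: 0.0584
grip_force: 54.7
```

```bash
python3 -m pendant '[0,0,0,0,0,0.012,0.5, 0,0,0,0,0,0.024,0.5, 0,0,0,0,0,0.024,0.5, 0,0,0,0,0,0.024,0.85, 0,0,0,0,0,0.024,0.85, 0,0,0,0,0,0.024,0.85, 0,0,0,0,0,-0.1,0.85, 0,0,0,0,0,-0.3,0.85, 0,0,0,0,0,-0.45,0.85, 0,0,0,0,0,-0.54,0.85]'
python3 -m pendant '[0,0,-0.25,-0.12,0.05,0,0.85, 0,0,-0.5,-0.3,0.12,0,0.85, 0,0,-0.717,-0.5,0.19,0,0.85, 0,0,-0.717,-0.66,0.25,0,0.85, 0,0,-0.717,-0.72,0.28,0,0.85, 0,0,-0.717,-0.72,0.28,0,0.85, 0,0,-0.717,-0.72,0.28,0,0.85]'
python3 - <<'E'
from cl import *
w=cap('wrist'); save(w,'wrist5.png'); rects(w); o=telemetry.get_obs(); print(o['tool_pos'],o['tool_rot'])
C=wcloud(w).reshape(-1,3); b=C[(C[:,2]>.03)&(C[:,2]<.17)&(C[:,1]<0.02)&(C[:,0]>.55)&(C[:,0]<.9)]; print('box y',np.percentile(b[:,1],[50,95,99]) if len(b) else None)
s=cap('scene'); D=cloud(s).reshape(-1,3); b=D[(D[:,2]>.05)&(D[:,2]<.14)&(D[:,1]<0.03)&(D[:,0]>.5)&(D[:,0]<.6)]; print(np.percentile(b[:,1],[5,50,95]) if len(b) else None)
E
```

```text
t: 19.58
tool_pos: [0.4552, 0.0766, 0.1738]
tool_rot: [0.759, 3.044, 0.002]
contact_force: [0.8, 0.2, -1.2]
opening: 0.0726
grip_force: 0.0
t: 20.45
tool_pos: [0.6834, 0.0496, 0.1701]
tool_rot: [-0.177, -3.136, 0.0]
contact_force: [-0.4, 0.1, 0.1]
opening: 0.0725
grip_force: 0.0
pix [ 499    0   43   32 1048] ztop 15.9 [504.7 297.2] [59.6 42.3] 77.6
pix [ 289  123   61   88 4960] ztop 15.9 [669.1  51.3] [58.8 87.7] 83.7
[0.68325028 0.04959578 0.17031858] [-1.77144542e-01 -3.13590829e+00  5.33002038e-06]
box y [-0.08525748 -0.05419658 -0.05311086]
[-0.32457499 -0.14844155 -0.05693851]
```

P3 is at (669.1,51.3), yaw -6.3°, and the machine face is at y = -54 mm, which leaves room. I'll grasp it.

```bash
python3 -m pendant '[0,0,0,0,0,0.15,0.85, 0,0,0,0,0,0.32,0.85, 0,0,0,0,0,0.45,0.85, 0,0,0,0,0,0.52,0.85, 0,0,0,0,0,0.555,0.85, 0,0,0,0,0,0.572,0.85, 0,0,0,0,0,0.572,0.85, 0,0,0,0,0,0.572,0.5, 0,0,0,0,0,0.572,0.5, 0,0,0,0,0,0.572,0.5, 0,0,0,0,0,0.572,0.5]' 50
python3 -m pendant '[0,0,0,0,0,-0.05,0.5, 0,0,0,0,0,-0.15,0.5, 0,0,0,0,0,-0.25,0.5, 0,0,0,0,0,-0.28,0.5, 0,0,0,0,0,-0.28,0.5]'
python3 held.py; python3 -c "
from tgt import *
err([14,0])
for o in plates(cap('scene')): print(*o)"
```

```text
t: 21.92
tool_pos: [0.6857, 0.0494, 0.0008]
tool_rot: [0.177, 3.133, 0.0]
contact_force: [0.2, -0.3, 5.7]
opening: 0.0586
grip_force: 56.5
t: 22.55
tool_pos: [0.6842, 0.0494, 0.083]
tool_rot: [0.178, 3.136, -0.0]
contact_force: [-0.6, -0.8, -2.3]
opening: 0.0585
grip_force: 55.8
(np.float64(-15.162003643610074), array([-1.28889479e-03,  6.63251652e-04, -1.51335032e+01]), (16.012008666992188, -0.061656951904296875, 59.74407196044922, 89.40467071533203, 89.99446868896484), array([-16.4015017, -13.7970746]), 20690) [0.6841618  0.04936993 0.0830193 ]
plate in seat frame 2.49 -207.06 yaw err deg -16.28 tcp z 81.74 F [ 0.6  0.  -1.4]
shift tool units [1.631e-01 6.714e-01 2.000e-04]
[308. 266.] [476.  306.4  59.1  94.3 -12.7] [nan nan] 0
[386. 230.] [461.9  74.4  60.8  96.5 -27.2] [nan nan] 0
[350. 160.] [728.1   2.8  70.3 104.9  -7.7] [nan nan] 0
```

```bash
python3 -m pendant '[0,0,-0.1,0.03,0.1,0,0.5, 0,0,-0.25,0.08,0.28,0,0.5, 0,0,-0.543,0.12,0.46,0,0.5, 0,0,-0.543,0.15,0.6,0,0.5, 0,0,-0.543,0.161,0.67,0.03,0.5, 0,0,-0.543,0.161,0.686,0.08,0.5, 0,0,-0.543,0.161,0.686,0.12,0.5, 0,0,-0.543,0.161,0.686,0.12,0.5, 0,0,-0.543,0.161,0.686,0.12,0.5]'
python3 -c "
from tgt import *
err([16,0]); print(held(cap('wrist'),telemetry.get_obs()))"
```

```text
t: 23.78
tool_pos: [0.6598, 0.2582, 0.0468]
tool_rot: [-0.266, 3.13, -0.0]
contact_force: [0.3, -0.8, -1.9]
opening: 0.0584
grip_force: 55.7
plate in seat frame 12.24 -1.24 yaw err deg -0.08 tcp z 46.83 F [ 0.3 -0.8 -1.9]
shift tool units [ 0.0008  0.0041 -0.    ]
(np.float64(-14.559421792133188), array([-2.37366650e-03, -3.62354869e-04, -1.45054987e+01]), (16.238304138183594, -0.18452072143554688, 59.487545013427734, 89.4529800415039, 89.8115005493164), array([-15.8184088 , -13.21139416]), 20790)
```

```bash
python3 -m pendant '[0,0,0,0.001,0.004,0,0.5, 0,0,0,0.001,0.004,0.01,0.5, 0,0,0,0.001,0.004,0.02,0.5, 0,0,0,0.001,0.004,0.027,0.5, 0,0,0,0.001,0.004,0.03,0.5, 0,0,0,0.001,0.004,0.03,0.5]'
python3 -c "
from tgt import *
err([16,0])"
python3 -m pendant '[0,0,0,0,0,0.007,0.5, 0,0,0,0,0,0.014,0.5, 0,0,0,0,0,0.02,0.5, 0,0,0,0,0,0.02,0.5]'
python3 -c "
from tgt import *
err([16,0])"
```

```text
t: 24.58
tool_pos: [0.6588, 0.2605, 0.0377]
tool_rot: [0.269, -3.13, 0.0]
contact_force: [-0.5, -0.2, -2.0]
opening: 0.0584
grip_force: 55.7
plate in seat frame 11.65 1.17 yaw err deg 0.01 tcp z 37.65 F [-0.5 -0.2 -2. ]
shift tool units [-0.0012 -0.0039 -0.    ]
t: 25.08
tool_pos: [0.6587, 0.2604, 0.0314]
tool_rot: [0.269, -3.13, 0.0]
contact_force: [0.0, 0.8, -2.3]
opening: 0.0586
grip_force: 55.7
plate in seat frame 11.48 1.16 yaw err deg 0.01 tcp z 31.44 F [ 0.   0.8 -2.3]
shift tool units [-0.0017 -0.0039 -0.    ]
```

It went past the 36 mm level without contact, so P3 is the coded plate. I'll lower it to the face and release it.

```bash
python3 -m pendant '[0,0,0,-0.001,-0.003,0,0.5, 0,0,0,-0.001,-0.003,0.003,0.5, 0,0,0,-0.001,-0.003,0.006,0.5, 0,0,0,-0.001,-0.003,0.006,0.5]'
python3 -c "
from tgt import *
err([16,0]); print(held(cap('wrist'),telemetry.get_obs()))"
```

```text
t: 25.58
tool_pos: [0.6598, 0.2597, 0.0308]
tool_rot: [-0.269, 3.129, 0.0]
contact_force: [-0.3, 0.1, 2.1]
opening: 0.0584
grip_force: 56.1
plate in seat frame 12.45 0.29 yaw err deg 0.01 tcp z 30.77 F [-0.3  0.1  2.1]
shift tool units [ 0.0015 -0.001  -0.    ]
(np.float64(-15.150409631317864), array([-1.84552554e-03, -1.60596625e-04, -1.51174583e+01]), (16.049949645996094, 0.021467208862304688, 59.578163146972656, 89.36358642578125, 89.87954711914062), array([-16.38643741, -13.5904018 ]), 20786)
```

```bash
python3 -m pendant '[0,0,0,0.01,0,0,0.5, 0,0,0,0.02,0,0,0.5, 0,0,0,0.03,0,0,0.5, 0,0,0,0.04,0,0,0.5, 0,0,0,0.046,0,0,0.5, 0,0,0,0.046,0,0,0.5, 0,0,0,0.046,0,0,0.5]'
python3 -c "
from tgt import *
err([16,0]); print(held(cap('wrist'),telemetry.get_obs()))"
```

```text
t: 26.5
tool_pos: [0.6467, 0.2575, 0.0308]
tool_rot: [-0.268, 3.128, 0.001]
contact_force: [3.8, 0.9, 4.8]
opening: 0.0587
grip_force: 56.3
plate in seat frame -0.86 0.35 yaw err deg 0.01 tcp z 30.77 F [3.8 0.9 4.8]
shift tool units [-0.0429 -0.0012  0.0001]
(np.float64(-15.172098959674354), array([-3.25633342e-03, -2.50813356e-05, -1.51148587e+01]), (15.949737548828125, 0.0902252197265625, 59.75690841674805, 89.3379898071289, 89.76094818115234), array([-16.43111849, -12.56875566]), 20770)
```

```bash
python3 -m pendant '[0,0,0,0.005,0,0,0.5, 0,0,0,0.01,0,0,0.5, 0,0,0,0.01,0,0,0.5]'
python3 -c "
from tgt import *
err([16,0])"
```

```text
t: 26.92
tool_pos: [0.6464, 0.2574, 0.0311]
tool_rot: [-0.267, 3.121, 0.002]
contact_force: [13.1, 3.5, -1.5]
opening: 0.0584
grip_force: 55.7
plate in seat frame -1.16 0.29 yaw err deg -0.01 tcp z 31.11 F [13.1  3.5 -1.5]
shift tool units [-0.0439 -0.001   0.0004]
```

It is at the stop: pushing 3 mm further moved it only 0.3 mm and the force rose to 13 N. I'll release, lift and check.

```bash
python3 -m pendant '[0,0,0,0,0,0,0.85, 0,0,0,0,0,0,0.85, 0,0,0,0,0,0,0.85, 0,0,0,0,0,0,0.85, 0,0,0,0,0,-0.08,0.85, 0,0,0,0,0,-0.25,0.85, 0,0,0,-0.1,0,-0.4,0.85, 0,0,0,-0.1,0,-0.55,0.85, 0,0,0,-0.1,0,-0.55,0.85, 0,0,0,-0.1,0,-0.55,0.85]'
python3 - <<'E'
from cl import *
w=cap('wrist'); save(w,'wrist6.png'); rects(w); o=telemetry.get_obs(); print(o['tool_pos'])
hsv=cv2.cvtColor(w['image'],cv2.COLOR_RGB2HSV); yl=cv2.inRange(hsv,(22,150,120),(34,255,255)); C=wcloud(w)
n,l,st,c=cv2.connectedComponentsWithStats(yl)
for i in range(1,n):
    if st[i,4]>25:
        P=C[l==i]; print('yellow',c[i].round(),st[i,4],(np.median(P,0)*1000).round(1))
s=cap('scene'); save(s,'scene6.png')
for o in plates(s): print(*o)
E
```

```text
t: 28.18
tool_pos: [0.6723, 0.2619, 0.1961]
tool_rot: [-0.269, 3.129, 0.0]
contact_force: [-0.8, -0.1, -0.9]
opening: 0.0725
grip_force: 0.0
pix [ 348    0   75   58 2736] ztop 16.1 [489.2 300.9] [59.2 73.8] 77.5
pix [ 288   87   63   98 5725] ztop 45.9 [630.9 254.5] [87.3 58.7] 10.0
[0.67164764 0.26171908 0.19436508]
yellow [317.  89.] 175 [581.9 243.   10.2]
yellow [319.  98.] 156 [592.5 247.5  46.4]
yellow [324. 144.] 28 [633.3 259.6  46.7]
yellow [121. 295.] 96 [903.8  -4.9   7.5]
[308. 266.] [476.2 306.4  59.1  94.2 -12.7] [nan nan] 0
[386. 229.] [461.2  75.5  59.7  95.4 -27.6] [427.2  80.7] 1
[293. 212.] [647.2 245.3  96.9  66.8  10.1] [614.1 231.9] 1
```

View pics/wrist6.png

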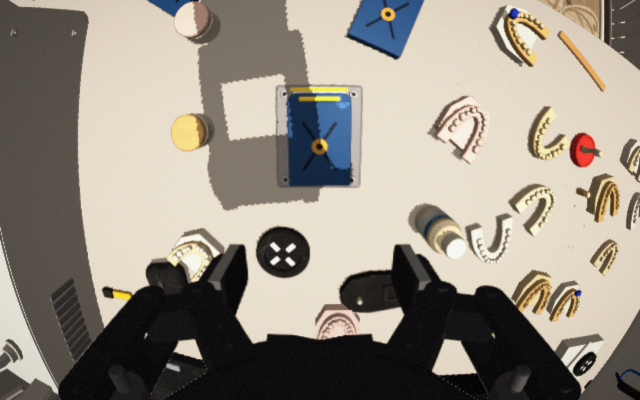

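The plate sits on the stand at (320,138) with its yellow ends together. Its top is at 45.9 mm and its centre is about 1 mm from the seat. The other two plates lie flat and the bystanders stand as before, so I'm handing in.

```bash
python3 -c "
from station import ctrl
print(ctrl.finish_job())"
```

```text
the job is handed in; nothing more can be done
None
```

The third plate tried was the coded one; it is locked on the stand about 1 mm from centre, the other two plates lie flat back in their places, and the job is handed in at about 28 s (no verdict was returned).

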